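# Wind a yoke vise down on a capped coupling with its loose crank

## Task

Clamp the coupling that lies in the V of the green yoke vise, so that it cannot shift while it is worked on. Take the loose crank from the bench, put it fully home on the square end of the vise screw, and wind it clockwise (seen from above) by its knob for several turns, following the screw down so that the crank never comes off the square, until the crank turns clearly harder and the coupling is held firmly. Stop there, before the plastic end caps are crushed, let go and leave the crank on the screw; do not disturb the things lying around.

Things in the scene. Friction and masses are not known exactly. Their poses are not given: they have to be found in the camera images.
- vise: green cast yoke vise bolted to the bench: base 112 x 168 x 12 mm, a steel-lined V-block (on packing of varying height) along its own x axis, two steel columns 128 mm apart along its own y axis, joined by a bridge whose nuts reach 187 mm above the bench; the screw stands upright in its middle. Origin: centre of the underside of the base, below the screw axis; z up. Its yaw lies within 0.5 rad of 0.
- jaw: upper jaw of the vise: a green crosshead with a rubber-faced steel presser bar sprung below it, guided on the columns and lowered by the screw, not turning. Origin: on the screw axis, inside the crosshead. How far the bar is set below it varies by some mm, and its springs give, so the jaw's height does not tell how hard it clamps.
- shaft_tip (a point): centre of the top face of the screw's square end, 20 mm above shaft_shoulder. Turning the screw clockwise seen from above lowers jaw, collar and square end together by 10 mm a turn; 2 to 3.5 turns are needed until the jaw presses on the coupling. The thread is stiff: 0.35 N m (7 N at the crank knob) turns it while the jaw moves freely; it stays where it is left, even clamped.
- coupling: small rubber coupling with two yellow plastic end caps, 56 mm across the caps, 77 mm long, 0.31 kg, lying loose in the V with its axis (its own y) along the vise's x. Origin: 27 mm below its axis, 7.5 mm from mid-length. Held firmly means 60 to 180 N from the jaw; above 240 N the caps are crushed.
- coupling_mid (a point): centre of that coupling (mid-length, on its axis). Once the jaw presses on it, the clamping force rises by about 40 N for each further tenth of a turn of the screw, and every 100 N of it adds about 3 N to the force needed at the crank knob: held firmly is 2 to 5.5 N more at the knob than when running free.
- shaft_shoulder (a point): point on the screw axis on top of the round collar (30 mm across) at the upper end of the screw, 200 to 230 mm above the bench at the start. From here a square end, 16 mm across flats, 20 mm long, its last 4.5 mm tapered to 11 mm, points straight up. z up, x and y square to the flats (every quarter turn is alike). It turns and descends with the screw.
- crank_hub (a point): loose steel crank, 0.4 kg, standing on its hub, socket down. This point: centre of the hub, a block 32 x 32 mm and 40 mm high (plus a 3 mm boss), best taken across its flats that face the crank's +y and -y; it balances there. z up, x along the arm to the knob. Arm 16 mm wide, 27 to 36 mm above the hub's underside; counterweight 27 mm across, 36 mm out on the -x side.
- crank_mouth (a point): mouth of the crank's square socket: centre of the underside of the hub, axes as crank_hub. The socket is 17.2 mm square, sides along the crank's x and y, 21 mm deep. Fully home, the underside of the hub rests on the collar and this point coincides with shaft_shoulder.
- knob_mid (a point): middle of the crank's black hand knob, an upright cylinder 26 mm across and 47 mm high that turns freely on its pin; 50 mm from the hub axis along the crank's +x, 65 mm above the underside of the hub. The top of the arm lies 29 mm below this point.
- screwdriver: red-handled screwdriver, bystander lying behind the crank, 200 mm long; origin under its middle
- spare_mid (a point): centre of a second coupling like the first, lying on the bench to the right of the vise (bystander)
- marker: marker pen, 135 mm long, bystander lying in front of the vise; origin under its middle
Not all that is in view belongs to the job. What is shaped like the part that bears crank_hub but orange is not meant.

How it is judged:
On the way, in this order (a step that is already met when the one before it is completed fails the run):
1. the crank is fully home on the square end of the screw (horizontal distance between crank_mouth and shaft_shoulder below 0.004 m and z of crank_mouth in the frame of shaft_shoulder below 0.006 m and angle between crank_mouth's own z axis and vertical below 0.14 rad), for 0.2 s.
2. the screw is wound down by more than a turn and a half with the crank on it (horizontal distance between crank_mouth and shaft_shoulder below 0.004 m and z of crank_mouth in the frame of shaft_shoulder below 0.012 m and distance of jaw from where it was at the start of the episode above 0.015 m), for 0.1 s.
3. the jaw presses on the coupling (contact force between jaw and coupling above 40 N), for 0.2 s.
At the end, for the whole second after the job is handed in: the crank sits on the screw's square end (underside of the hub within 6 mm of the collar, within 4 mm of its axis, tilted less than 8 degrees), the upper jaw presses on the coupling with 60 to 180 N, the coupling lies along the V (within 6 degrees), and all is at rest (all of step 1 and contact force between jaw and coupling between 60 and 180 N and linear speed of jaw below 0.005 m/s and linear speed of coupling below 0.01 m/s and angle between the y axis of coupling and the x axis of vise, either way round below 0.1 rad); the robot touches nothing.
It fails at once if the clamping force exceeds 240 N and crushes the caps (contact force between jaw and coupling above 240 N).
It fails at once if the crank comes off the square end (lifted more than 14 mm) once winding has begun (distance of jaw from where it was at the start of the episode above 0.004 m and z of crank_mouth in the frame of shaft_shoulder above 0.014 m).
It fails at once if the coupling is pushed out of its place in the V (by more than 12 mm) (distance of coupling_mid from where it was at the start of the episode above 0.012 m).
It fails at once if a bystander (screwdriver, spare coupling or marker) is moved more than 15 mm (distance of any of screwdriver, spare_mid, marker from where it was at the start of the episode above 0.015 m).
It also fails if it takes over 72 s, if anything falls off the work surface, if the arm or the gripper's body presses on something with over 40 N, if the wrist force passes 120 N, or if a joint passes its speed limit or range.

## Robot

A 6-joint arm with a two-finger parallel gripper is mounted at the origin on a cart in front of the work surface, level with it; the furniture and walls round the work are solid. World frame = base frame: x ahead of the robot, y to its left, z up, the work surface at z = 0. Lengths are in m, angles in rad, forces in N, time in s.
With the tool pointing down it reaches from about 0.4 to 0.825 m from the base axis. Payload 7 kg.
Tool frame: the origin (TCP) lies on the centre line of the jaws, within the pads' length; the fingertips stand 11 mm ahead of it and the grasp point (between the pads) lies 8 mm behind it; z points along the fingers, y is the line along which they close (so a half turn about z gives the same grasp; the last joint's range is limited). The gripper opens to 88 mm and grips with 3 to 60 N. Pads are 19 mm wide; open, the fingers measure 130 mm over their backs; the gripper's body (78 mm by 193 mm) begins 47 mm behind the grasp point.
Start: joints at [1.464, 0.359, 0.012, 0, -1.224, -0.288], TCP at [0.26, 0.623, 0.238] pointing down, gripper open.
Joint ranges: [-3.07, 3.07], [-1.43, 2.12], [-1.02, 1.25], [-3.03, 1.67], [-3.05, -0], [-3.03, 3.03]. Speed limits (rad/s): [2.39, 2.39, 3.01, 3.14, 3.14, 3.14].

## Interface

Orientations are given as a unit quaternion [w, x, y, z].
In Python, from plant import manip gives the robot as it stands.
- The arm moves only by the tool step_arm, never from a script. Its argument "steps" is text: rows parted by semicolons, each of 5 numbers parted by spaces: the shift along the tool's x, y, z in m, then the turn about the tool's z in degrees, then the closure, from 0 (fully open) to 1 (shut). A call has 1 to 12 rows; each row shifts and turns the commanded pose from where the row before left it, along the tool's axes as they then stand; what a row does not reach is not made up. A row lasts 1/12 s, in which the tool goes at most 41.7 mm and 7.16 degrees, less where a joint would pass 70% of its speed; a pose out of reach is approached as far as the arm can. A call is refused whole if a number of a shift passes 0.0417 or a number of a turn 7.16, either way. A call with a gripper value outside its range is refused whole. The fingers move at their own pace and stop on an object; "grip_force" is the grip in N (left out, the last holds). Time passes only in rows, so rows that do not move let the fingers close. It gives the time, the measured TCP pose, the force, the opening and the grip force at its end, in the units of the state.
- manip.read_state(): the state, without advancing time (a new reading comes with each control period).
- manip.grab_frame(name): name is "scene" or "top"; returns a dict with "img" (384x512x3 uint8, red, green, blue), "fx", "fy", "cx", "cy" (pixels), "k1" (the pictures are not rectified: a ray, as slopes to the right and down, at radius r is drawn at 1 + k1 r^2 times it, then the intrinsics apply), "extrinsics" (4x4, takes a point from camera to world coordinates). Camera axes: x right, y down, z forward; pixel columns grow to the right and rows downward; lengths in m; the calibration is good to about 2 mm. A picture is of the moment at which its call begins. There is no depth.
- manip.hand_in(): hands the job in; it is judged then, once.
The state is a dict: "time": time; "joint_pos": joint angles; "qd": joint speeds; "joint_torque": joint torques, N m; "eef_pos": TCP position; "tool_rot": TCP orientation; "wrist_force": force on the tool from outside, world axes, zero at the start; "ft_torque": the same for the moment, N m; "grip_width": finger opening in m; "finger_force": force on a finger pad.
Only numpy, scipy, OpenCV 4.12 (cv2) and the standard library are available. Lean on these libraries where they do the work, as an engineer would, in place of code of your own. Each camera call takes 0.05 s, during which the arm holds its last target. There are 200 camera calls.

## Working session

There is one attempt and no reset: what is moved stays moved. The work goes in short steps, Python scripts to look and compute and a tool call to move; the robot and the scene stay as the last step left them, time stands still between calls to the robot, and variables do not carry over. Pictures are saved under pics/ and viewed, at most 10 in all, crops included, and the job is handed in when it is done.

Besides the shell and the picture viewer there is one more tool, called after "Call:" as name(argument=value, ...), one argument or row to a line, values as JSON. step_arm: Moves the arm, as the interface text tells. Its arguments: {"type":"object","properties":{"steps":{"type":"string"},"grip_force":{"type":"number"}},"required":["steps"]}

```bash
mkdir -p pics; cat > h.py <<'E'
import numpy as np, cv2
from plant import manip
def grab(n,save=None):
    f=manip.grab_frame(n)
    if save: cv2.imwrite('pics/'+save,f['img'][:,:,::-1])
    return f
def ray(f,u,v):
    x=(u-f['cx'])/f['fx'];y=(v-f['cy'])/f['fy'];xd=np.array([x,y]);p=xd.copy()
    for _ in range(20): p=xd/(1+f['k1']*(p@p))
    E=np.array(f['extrinsics']);d=E[:3,:3]@np.array([p[0],p[1],1]);return E[:3,3],d/np.linalg.norm(d)
def onz(f,u,v,z):
    o,d=ray(f,u,v);return o+d*(z-o[2])/d[2]
def tri(f1,p1,f2,p2):
    o1,d1=ray(f1,*p1);o2,d2=ray(f2,*p2)
    A=np.stack([d1,-d2],1);s=np.linalg.lstsq(A,o2-o1,rcond=None)[0]
    a=o1+d1*s[0];b=o2+d2*s[1];return (a+b)/2,np.linalg.norm(a-b)
def proj(f,P):
    E=np.array(f['extrinsics']);c=E[:3,:3].T@(np.array(P)-E[:3,3]);p=c[:2]/c[2];p=p*(1+f['k1']*(p@p))
    return p[0]*f['fx']+f['cx'],p[1]*f['fy']+f['cy']
E
python3 - <<'E'
from h import *
for n in('scene','top'):
    f=grab(n,n+'0.png');print(n,f['fx'],f['cx'],f['cy'],f['k1'],np.round(f['extrinsics'],3).tolist())
print(manip.read_state())
a=cv2.imread('pics/scene0.png');b=cv2.imread('pics/top0.png')
E
```

```text
scene 395.5776568584156 253.6137791801171 185.78094753225992 -0.10340591541772451 [[0.738, -0.417, 0.53, -0.019], [-0.675, -0.474, 0.566, -0.637], [0.015, -0.775, -0.631, 0.887], [0.0, 0.0, 0.0, 1.0]]
top 444.57723314991654 255.8588075766766 192.66844967978386 0.058530782150902766 [[-0.021, -0.987, 0.161, 0.394], [-1.0, 0.021, 0.0, -0.007], [-0.004, -0.161, -0.987, 1.346], [0.0, 0.0, 0.0, 1.0]]
{'time': 0.1, 'joint_pos': array([ 1.46411222e+00,  3.59323853e-01,  1.11370316e-02, -2.82799613e-04,
       -1.22412533e+00, -2.88104459e-01]), 'qd': array([-5.52144775e-05, -7.86675074e-04,  1.95263284e-03,  1.65546969e-03,
       -6.39865205e-04,  5.49079608e-04]), 'joint_torque': array([-2.48065655e-03, -5.84165955e+01,  2.93752116e+01,  7.01548308e+00,
        1.02076528e-02, -4.11791859e-05]), 'eef_pos': array([0.25947996, 0.62266343, 0.23670961]), 'tool_rot': array([ 7.66837846e-04,  9.80571192e-01, -1.96162036e-01, -6.37487948e-05]), 'wrist_force': array([-0.75472207,  0.43897809,  0.49903279]), 'ft_torque': array([-0.00741549, -0.026292  , -0.02428417]), 'finger_force': 0.0, 'grip_width': 0.08779520510686456}
```

View pics/scene0.png

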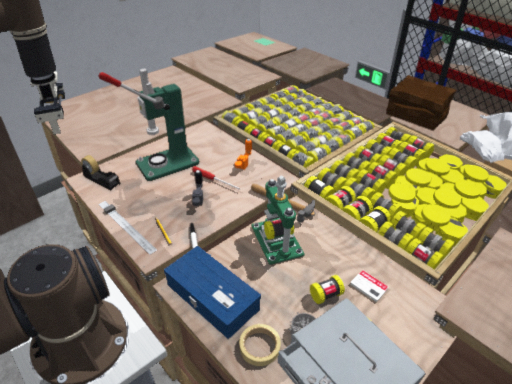

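View pics/top0.png

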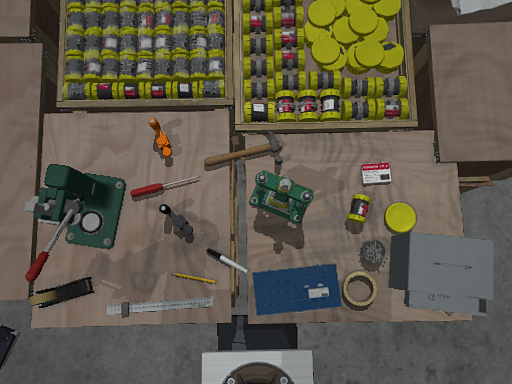

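The scene shows two crank-shaped parts. The grey steel one is at top (178,220) and scene (198,188). The orange one is at top (160,140) and scene (243,155), and it is the decoy. The vise is at top (283,195) and scene (278,225). I'll confirm with an enlarged crop.

```bash
python3 - <<'E'
import cv2,numpy as np
a=cv2.imread('pics/scene0.png');b=cv2.imread('pics/top0.png')
def c(i,u,v,w,h,s=7):return cv2.resize(i[v:v+h,u:u+w],(400,300),interpolation=cv2.INTER_CUBIC)
o=np.vstack([np.hstack([c(b,150,195,64,48),c(b,245,160,80,60)]),np.hstack([c(a,170,160,64,48),c(a,238,170,96,96*3//4+20)])])
cv2.imwrite('pics/crop0.png',o)
E
```

```text
(no output)
```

View pics/crop0.png

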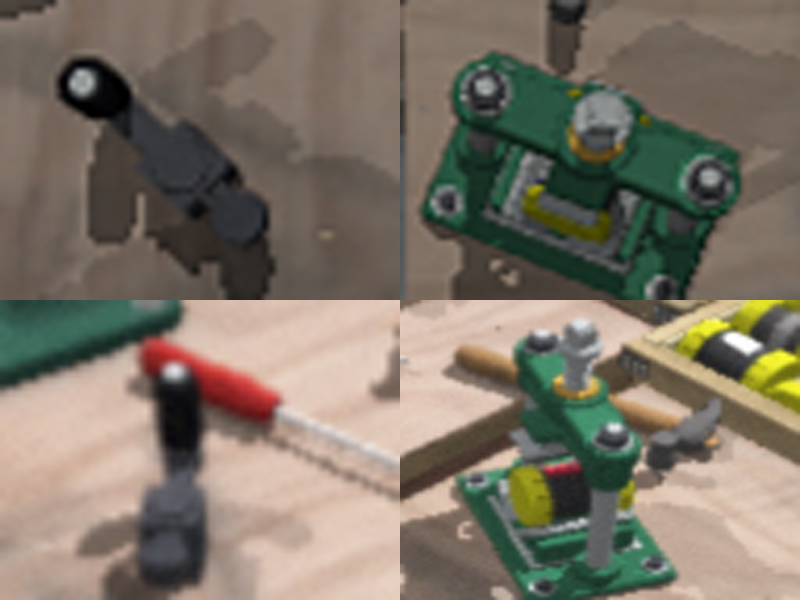

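```bash
python3 - <<'E'
from h import *
t=manip.grab_frame('top');s=manip.grab_frame('scene')
def blob(f,x0,y0,x1,y1,fn):
    I=f['img'][y0:y1,x0:x1].astype(int);m=fn(I).astype(np.uint8)
    n,l,st,c=cv2.connectedComponentsWithStats(m)
    return [(st[i,4],np.round(c[i]+[x0,y0],2)) for i in range(1,n) if st[i,4]>3],m
br=lambda I:(I.min(2)>110)
grey=lambda I:(I[...,2]>=I[...,0]-3)&(I.max(2)<110)
print('knobcap top',blob(t,157,202,170,214,br)[0]);
print('knobcap sc',blob(s,190,165,206,178,lambda I:(I.min(2)>110)&(abs(I[...,0]-I[...,2])<25))[0])
_,m=blob(t,150,195,214,243,grey)
for r in m[5:42,5:48]:print(''.join('.#'[v] for v in r))
g=cv2.cvtColor(t['img'],cv2.COLOR_RGB2GRAY)
print(g[168:196,255:316:1][:, 20:42])
print('nutL',g[171:186,255:270]);print('nutR',g[189:204,300:314])
E
```

```text
knobcap top [(np.int32(11), array([162.64, 207.55]))]
knobcap sc [(np.int32(7), array([197.43, 171.14]))]
...........................................
...........................................
...........................................
...........................................
...........................................
......#####................................
.....##..####..............................
.....##...####.............................
.....#....#####............................
.....##...######...........................
.....###########...........................
......###########..........................
........##########.........................
.........##########........................
.............#######....#..................
..............#######..###.................
...............############................
................############...............
.................############..............
..................############.............
..................#############............
.................###############...........
.................#########
[... 4380 characters left out ...]
3  79 124 116  83  73  61  69  78  66  50  70  94]
 [ 68  91 130 111  68  49  83  82  56  75  92  75  67 105]
 [ 73 101 121  84  41 127 156 151 114  67  55  56  62 108]
 [ 82 127 101  52  57 130 153 152 137  84  54  51  47  90]
 [ 90 140  98  41  35 114 152 155 111  52  86  80  50  87]
 [ 86 131  96  36  45  54  76  80  59  40 107  96  52  87]
 [ 81  91  86  62  50  36  34  36  45  43  84  84  58  88]
 [ 67  73  71  79  62  35  26  33  36  56  73  68  79  96]
 [ 43  64  73  63  53  75  87  88  73  48  57  60  86 101]
 [ 25  37  64  75  54  52  50  47  44  57  63  89 103 104]
 [ 49  30  32  42  57  50  37  57  53  28  61  96 116 120]
 [ 60  53  38  24  27  27  22  23  47  87 101 114 121 121]]
```

```bash
python3 - <<'E'
from h import *
t=manip.grab_frame('top');s=manip.grab_frame('scene')
k,e=tri(t,(162.6,207.5),s,(197.4,171.1));print('knobtop',k,e, onz(t,162.6,207.5,.0885))
L=onz(t,261.6,177.,.187);R=onz(t,306.6,195,.187);print('nuts',L,R,np.linalg.norm(L-R),(L+R)/2,'yaw',np.arctan2(*( (L-R)[[0,1]]*[-1,1])))
print('tri nuts',tri(t,(261.6,177.),s,(271.8,181.7)),tri(t,(306.6,195),s,(289.3,211.1)))
print('tip tri',tri(t,(285.5,181),s,(280.4,177.7)))
# hub corners (from mask, offset 155,200): hub top outline
for n,p in dict(hubN=(179,215.),hubE=(187.5,222.5),hubW=(171.5,221.5),cw=(188,229.5)).items(): print(n,onz(t,*p,.04))
def up(f,u,v,w,h):return cv2.resize(f['img'][v:v+h,u:u+w,::-1],(400,400),interpolation=cv2.INTER_CUBIC)
o=np.hstack([up(t,272,170,28,28),up(s,264,166,32,32)]);cv2.imwrite('pics/sq.png',o)
E
```

```text
knobtop [0.56198074 0.25925173 0.0889106 ] 0.0003692025834734577 [0.56188103 0.25943985 0.0885    ]
nuts [ 0.62480437 -0.02281495  0.187     ] [ 0.57391957 -0.1402858   0.187     ] 0.12801821800262006 [ 0.59936197 -0.08155037  0.187     ] yaw -0.4087699362853623
tri nuts (array([ 0.62689904, -0.02323385,  0.17840469]), np.float64(0.0009648958935076034)) (array([ 0.57574505, -0.14166644,  0.17693312]), np.float64(0.0006797202767510096))
tip tri (array([ 0.60119916, -0.08117544,  0.24069165]), np.float64(0.003359165093819133))
hubN [0.54500541 0.2212481  0.04      ]
hubE [0.52229245 0.19613879 0.04      ]
hubW [0.52628286 0.24306886 0.04      ]
cw [0.50168858 0.19456415 0.04      ]
```

View pics/sq.png

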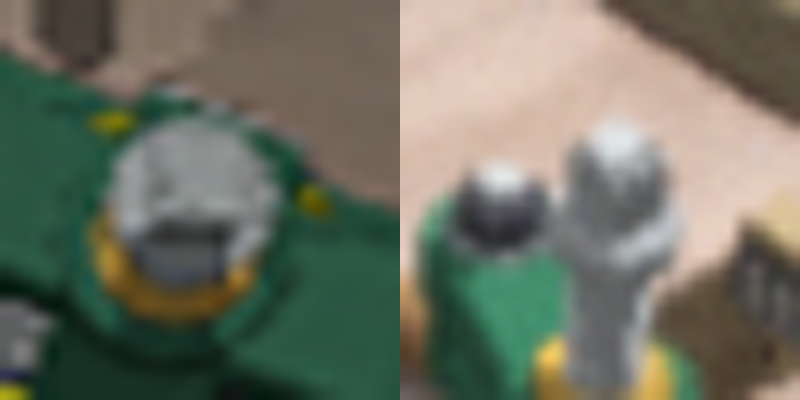

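```bash
python3 - <<'E'
from h import *
t=manip.grab_frame('top');s=manip.grab_frame('scene')
for z in(.187,.2,.21,.22,.23,.24,.25):print(z,np.round(proj(t,[.5994,-.0816,z]),1),np.round(proj(s,[.5994,-.0816,z]),1))
def up(f,u,v,w,h):
    c=f['img'][v:v+h,u:u+w,::-1].astype(float);g=c.mean(2);g=np.clip((g-40)*255/150,0,255).astype(np.uint8)
    return cv2.resize(g,(400,600),interpolation=cv2.INTER_LANCZOS4)
o=np.hstack([up(t,278,172,16,24),up(s,272,170,18,27)]);cv2.imwrite('pics/sq2.png',o)
E
```

```text
0.187 [284. 186.] [279.5 193.4]
0.2 [284.3 185.1] [279.8 189.7]
0.21 [284.6 184.4] [280.  186.9]
0.22 [284.8 183.7] [280.2 184. ]
0.23 [285. 183.] [280.4 181.1]
0.24 [285.3 182.3] [280.6 178.2]
0.25 [285.5 181.5] [280.9 175.2]
```

View pics/sq2.png

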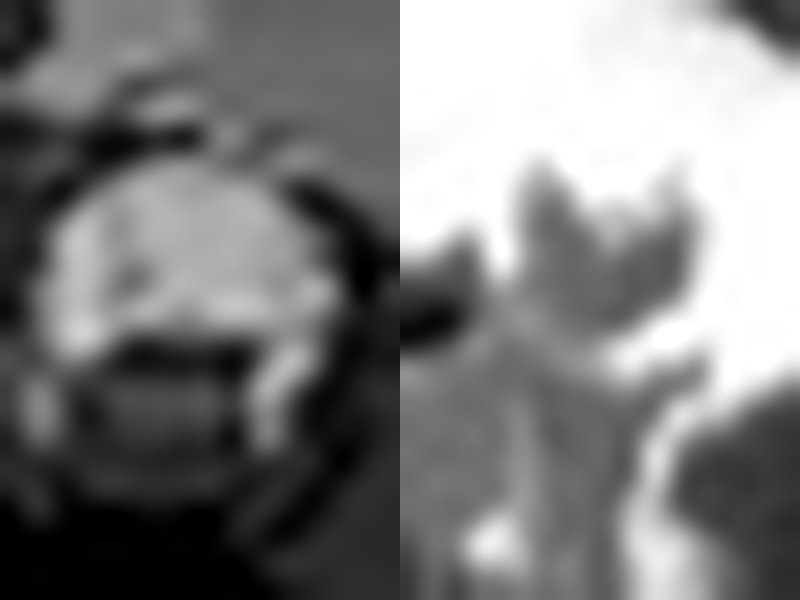

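```bash
python3 - <<'E'
from h import *
t=manip.grab_frame('top');s=manip.grab_frame('scene')
print(onz(s,197,192.3,.043),onz(s,196.4,201.4,.036))
I=s['img'][160:208,170:220].astype(int);m=(I[...,2]>=I[...,0]-3)&(I.max(2)<115)
g=I.mean(2).astype(int)
for i,r in enumerate(m[20:48,15:45]):print(i+180,''.join('%4d'%g[i+20,j+15] if v else '   .' for j,v in enumerate(r)))
for a in (46,48,50):
    d=np.array([np.cos(np.radians(a)),np.sin(np.radians(a))]);k=np.array([.5619,.2593]);h=k-.05*d;c=k-.086*d
    print(a,h,[np.round(proj(f,[*h,.043]),1) for f in(t,s)],[np.round(proj(f,[*c,.036]),1) for f in(t,s)])
E
```

```text
[0.52573902 0.21730219 0.043     ] [0.50166031 0.18851243 0.036     ]
180    .   .   .   .   .   .   .   .   .   .   .  21   8  14  14  18  23   .   .   .   .   .   .   .   .   .   .   .   .   .
181    .   .   .   .   .   .   .   .   .   .   .  26  16  17  18  19  26   .   .   .   .   .   .   .   .   .   .   .   .   .
182    .   .   .   .   .   .   .   .   .   .   .   .  14  13  13  12   .   .   .   .   .   .   .   .   .   .   .   .   .   .
183    .   .   .   .   .   .   .   .   .   .   .   .  23  14  12  22  51   .   .   .   .   .   .   .   .   .   .   .   .   .
184    .   .   .   .   .   .   .   .   .   .   .   .  47  40  39  38  62   .   .   .   .   .   .   .   .   .   .   .   .   .
185    .   .   .   .   .   .   .   .   .   .   .   .  49  44  41  48  59   .   .   .   .   .   .   .   .   .   .   .   .   .
186    .   .   .   .   .   .   .   .   .   .   .   .  52  49  52  69  69   .   .   .   .   .   .   .   .   .   .   .   .   .
187    .   .   .   .   .   .   .   .   .   .   .   .  70  74  80  85   .   .   .   .   .   .   .   .   .   .   .   .   .   .
188    .   .   .   .   .   .  
[... 2132 characters left out ...]
  .   .  41  43   .   .   .   .   .   .   .   .   .   .   .   .   .   .   .   .   .   .
206    .   .   .   .   .   .   .   .   .   .   .   .   .   .   .   .   .   .   .   .   .   .   .   .   .   .   .   .   .   .
207    .   .   .   .   .   .   .   .   .   .   .   .   .   .   .   .   .   .   .   .   .   .   .   .   .   .   .   .   .   .
46 [0.52716708 0.22333301] [array([178.1, 221. ]), array([196.3, 191.2])] [array([187.2, 229.5]), array([194.9, 200. ])]
48 [0.52844347 0.22214276] [array([178.5, 220.5]), array([196.8, 191.2])] [array([187.9, 228.7]), array([195.8, 200. ])]
50 [0.52976062 0.22099778] [array([178.9, 220.1]), array([197.3, 191.2])] [array([188.6, 227.9]), array([196.7, 200. ])]
```

```bash
python3 - <<'E'
from h import *
t=manip.grab_frame('top');s=manip.grab_frame('scene')
print(tri(t,(32,275),s,(102,75)),tri(t,(75,207),s,(160,103)))
d=lambda p,q,yaw:None
yaw=np.radians(-22.6);x=np.array([np.cos(yaw),np.sin(yaw)]);y=np.array([np.sin(yaw),-np.cos(yaw)])
P=[np.array(p) for p in((.2595,.6227),(.33,.36),(.5244,.2176))]
for a,b in zip(P,P[1:]):print((b-a)@x,(b-a)@y,np.linalg.norm(b-a))
E
```

```text
(array([0.3857633 , 0.44873094, 0.42060974]), np.float64(0.000892264396729605)) (array([0.54439241, 0.42431377, 0.28346601]), np.float64(0.006320397294695357))
0.16604070156919562 0.21543450378806395 0.2719954779035858
0.2341957201535195 0.05675812419182265 0.24097535143661475
```

```bash
cat >> h.py <<'E'
def pose():
    st=manip.read_state();w,x,y,z=st['tool_rot'];return np.array(st['eef_pos']),2*np.degrees(np.arctan2(y,x)),st
def plan(wps,yaw,p,g):
    """wps: list of (x,y,z,yaw_deg,rows); prints rows from pose p,yaw"""
    p=np.array(p,float);rows=[]
    for X,Y,Z,W,n in wps:
        T=np.array([X,Y,Z])
        for i in range(n,0,-1):
            d=(T-p)/i;dw=(W-yaw)/i;a=np.radians(yaw);x=np.array([np.cos(a),np.sin(a),0]);y=np.array([np.sin(a),-np.cos(a),0])
            r=[round(d@x,4),round(d@y,4),round(-d[2],4),round(-dw,2)]
            p=p+r[0]*x+r[1]*y-np.array([0,0,r[2]]);yaw-=r[3];rows.append(' '.join('%g'%v for v in r)+' %g'%g)
    for k in range(0,len(rows),12):print('; '.join(rows[k:k+12]),'\n')
    print('end',p.round(4),round(yaw,2))
E
python3 - <<'E'
from h import *
p,w,_=pose();print(p,w)
plan([(.285,.33,.25,47.4,10),(.5244,.2176,.2,47.4,8)],w,p,0)
E
```

```text
[0.25961372 0.62301085 0.23755078] -22.622509397166244
0.0136 0.0261 -0.0012 -7 0; 0.0103 0.0275 -0.0012 -7 0; 0.0069 0.0286 -0.0013 -7 0; 0.0034 0.0292 -0.0012 -7 0; -0.0002 0.0294 -0.0013 -7 0; -0.0038 0.0292 -0.0012 -7 0; -0.0073 0.0285 -0.0013 -7.01 0; -0.0108 0.0274 -0.0012 -7 0; -0.014 0.0258 -0.0013 -7.01 0; -0.017 0.024 -0.0012 -7 0; 0.0099 0.0315 0.0062 -0 0; 0.0099 0.0315 0.0063 -0 0 

0.0099 0.0315 0.0062 -0 0; 0.0099 0.0316 0.0063 -0 0; 0.0099 0.0315 0.0062 -0 0; 0.0099 0.0316 0.0063 -0 0; 0.0099 0.0315 0.0062 -0 0; 0.01 0.0316 0.0063 -0 0 

end [0.5244 0.2176 0.2   ] 47.4
```

Call:
step_arm(
  steps="0.0136 0.0261 -0.001 -7 0; 0.0103 0.0275 -0.001 -7 0; 0.0069 0.0286 -0.001 -7 0; 0.0034 0.0292 -0.001 -7 0; -0.0002 0.0294 -0.001 -7 0; -0.0038 0.0292 -0.001 -7 0; -0.0073 0.0285 -0.001 -7 0; -0.0108 0.0274 -0.001 -7 0; -0.014 0.0258 -0.001 -7 0; -0.017 0.024 -0.001 -7 0",
)

```text
time: 1.43
eef_pos: [0.285, 0.3286, 0.2478]
tool_rot: [-0.0, 0.914, 0.405, 0.0]
wrist_force: [-0.1, -0.4, 1.4]
grip_width: 0.0879
finger_force: 0.0
```

```bash
python3 - <<'E'
from h import *
p,w,s=pose();print(p,w,s['joint_pos'],s['wrist_force'])
plan([(.5244,.2176,.2,48,9)],w,p,0)
E
```

```text
[0.28501476 0.32860608 0.24776096] 47.7342819529086 [ 1.31300098e+00 -5.83560553e-02 -4.67858331e-01  5.45422838e-05
 -1.16068048e+00  1.09089400e+00] [-0.08011518 -0.39077947  1.37550266]
0.0088 0.028 0.0053 -0.03 0; 0.0087 0.028 0.0053 -0.03 0; 0.0087 0.028 0.0053 -0.03 0; 0.0087 0.028 0.0053 -0.03 0; 0.0087 0.028 0.0053 -0.03 0; 0.0087 0.028 0.0053 -0.03 0; 0.0087 0.028 0.0053 -0.03 0; 0.0087 0.028 0.0053 -0.03 0; 0.0086 0.028 0.0054 -0.03 0 

end [0.5244 0.2176 0.2   ] 48.0
```

Call:
step_arm(
  steps="0.0088 0.028 0.005 0 0; 0.0087 0.028 0.005 0 0; 0.0087 0.028 0.005 0 0; 0.0087 0.028 0.005 0 0; 0.0087 0.028 0.005 0 0; 0.0087 0.028 0.005 0 0; 0.0087 0.028 0.005 0 0; 0.0087 0.028 0.005 0 0; 0.0086 0.028 0.007 -0.3 0; 0 0 0.03 0 0; 0 0 0.01 0 0; 0 0 0 0 0",
)

```text
time: 2.43
eef_pos: [0.5218, 0.2155, 0.1576]
tool_rot: [0.001, 0.915, 0.404, -0.003]
wrist_force: [-0.2, 0.0, -0.3]
grip_width: 0.0875
finger_force: 0.0
```

```bash
python3 - <<'E'
from h import *
p,w,s=pose();print(p,w,s['joint_pos'])
f=grab('scene');cv2.imwrite('pics/g1.png',cv2.resize(f['img'][100:230,120:290,::-1],(784,600),interpolation=cv2.INTER_CUBIC))
E
```

```text
[0.52184001 0.21554039 0.15758884] 47.59838241555462 [ 7.37725149e-01  2.48034890e-01 -3.40089201e-01 -1.00158617e-03
 -9.88550479e-01  1.66437290e+00]
```

View pics/g1.png

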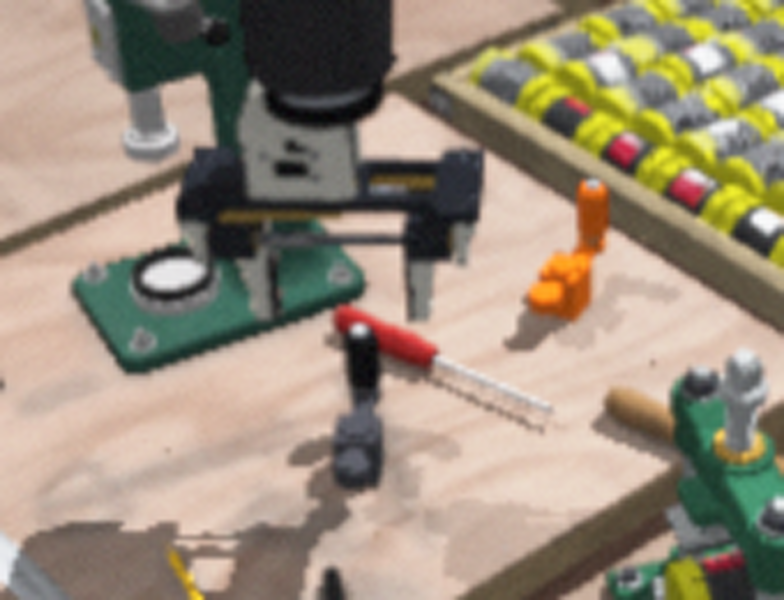

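Call:
step_arm(
  steps="0.0023 0.0005 0.025 0 0; 0 0 0.025 0 0; 0 0 0.025 0 0; 0 0 0.025 0 0; 0 0 0.02 0 0; 0 0 0.012 0 0; 0 0 0.008 0 0; 0 0 0 0 0",
)

```text
time: 3.15
eef_pos: [0.525, 0.219, 0.0205]
tool_rot: [0.0, 0.914, 0.405, -0.0]
wrist_force: [-0.6, 0.6, -0.0]
grip_width: 0.0875
finger_force: 0.0
```

Call:
step_arm(
  steps="-0.001 0 0.003 0 0; 0 0 0 0 1; 0 0 0 0 1; 0 0 0 0 1; 0 0 0 0 1; 0 0 0 0 1; 0 0 0 0 1; 0 0 0 0 1; 0 0 0 0 1; 0 0 0 0 1",
  grip_force=40,
)

```text
time: 3.98
eef_pos: [0.5247, 0.2176, 0.0175]
tool_rot: [-0.0, 0.915, 0.404, -0.0]
wrist_force: [-1.4, 0.3, 0.3]
grip_width: 0.0331
finger_force: 0.9
```

Call:
step_arm(
  steps="0 0 0 0 1; 0 0 0 0 1; 0 0 0 0 1; 0 0 -0.01 0 1; 0 0 -0.03 0 1; 0 0 -0.04 0 1; 0 0 -0.04 0 1; 0 0 -0.04 0 1; 0 0 -0.04 0 1; 0 0 -0.04 0 1; 0 0 0 0 1; 0 0 0 0 1",
)

```text
time: 4.98
eef_pos: [0.5253, 0.2182, 0.2607]
tool_rot: [-0.001, 0.915, 0.404, 0.003]
wrist_force: [-0.5, -0.2, -4.3]
grip_width: 0.0316
finger_force: 40.0
```

```bash
python3 - <<'E'
from h import *
p,w,s=pose();print(p,w,s['grip_width'],s['finger_force'],s['wrist_force'])
plan([(.45,.1,.31,w,4),(.592,-.0816,.31,-2,9)],w,p,1)
E
```

```text
[0.52530348 0.21816861 0.26065704] 47.675172095115215 0.03159791902815114 39.983748625963926 [-0.5299265  -0.23346282 -4.30448512]
-0.0345 0.006 -0.0123 -0 1; -0.0345 0.006 -0.0123 -0 1; -0.0345 0.0059 -0.0124 -0 1; -0.0346 0.006 -0.0123 -0 1; -0.0043 0.0253 -0 5.52 1; -0.0018 0.0255 -0 5.52 1; 0.0006 0.0256 -0 5.52 1; 0.0031 0.0254 -0 5.52 1; 0.0055 0.025 -0 5.52 1; 0.0079 0.0244 -0 5.52 1; 0.0102 0.0235 -0 5.52 1; 0.0124 0.0224 -0 5.52 1 

0.0145 0.0211 -0 5.52 1 

end [ 0.592  -0.0816  0.31  ] -2.0
```

```bash
python3 - <<'E'
from h import *
p,w,s=pose()
plan([(.594,-.0816,.29,-2,11)],w,p,1)
E
```

```text
-0.0159 0.023 -0.0027 4.52 1; -0.0141 0.0241 -0.0027 4.52 1; -0.0121 0.0252 -0.0027 4.52 1; -0.0101 0.0261 -0.0027 4.51 1; -0.008 0.0268 -0.0026 4.52 1; -0.0059 0.0273 -0.0027 4.51 1; -0.0038 0.0277 -0.0026 4.52 1; -0.0015 0.0279 -0.0027 4.51 1; 0.0006 0.028 -0.0026 4.52 1; 0.0029 0.0278 -0.0027 4.51 1; 0.005 0.0275 -0.0026 4.52 1 

end [ 0.594  -0.0816  0.29  ] -2.0
```

Call:
step_arm(
  steps="-0.0159 0.023 -0.003 4.52 1; -0.0141 0.0241 -0.003 4.52 1; -0.0121 0.0252 -0.003 4.52 1; -0.0101 0.0261 -0.003 4.51 1; -0.008 0.0268 -0.0026 4.52 1; -0.0059 0.0273 -0.0027 4.51 1; -0.0038 0.0277 -0.0026 4.52 1; -0.0015 0.0279 -0.0027 4.51 1; 0.0006 0.028 -0.0026 4.52 1; 0.0029 0.0278 -0.0027 4.51 1; 0.005 0.0275 -0.0026 4.52 1; 0 0 0 0 1",
)

```text
time: 5.98
eef_pos: [0.593, -0.086, 0.2862]
tool_rot: [0.001, 1.0, -0.021, -0.002]
wrist_force: [0.5, 1.3, -1.5]
grip_width: 0.0317
finger_force: 40.0
```

```bash
python3 - <<'E'
from h import *
p,w,s=pose();print(p,w,s['joint_pos'],s['wrist_force'])
fs=grab('scene');ft=grab('top')
for f,n in((ft,'t'),(fs,'s')):
    print(n,proj(f,[p[0]+.055,p[1],p[2]+.071]),proj(f,[p[0]+.005,p[1],p[2]-.0175]))
A=cv2.resize(ft['img'][130:230,240:340,::-1],(400,400),interpolation=cv2.INTER_CUBIC)
B=cv2.resize(fs['img'][125:225,230:330,::-1],(400,400),interpolation=cv2.INTER_CUBIC)
cv2.imwrite('pics/h1.png',np.hstack([A,B]))
E
```

```text
[ 0.59302395 -0.08600256  0.28621314] -2.4550796222337428 [ 1.82154911e-01  2.09669802e-01 -8.37382408e-02  5.84428919e-04
 -1.28120713e+00  1.34562423e+00] [ 0.50425632  1.28887795 -1.53647827]
t (np.float64(289.70953113758173), np.float64(151.8811738110636)) (np.float64(287.7891437083099), np.float64(180.64295882097898))
s (np.float64(297.97041531459087), np.float64(134.7623372862508)) (np.float64(282.1229244736638), np.float64(170.46637991481467))
```

View pics/h1.png

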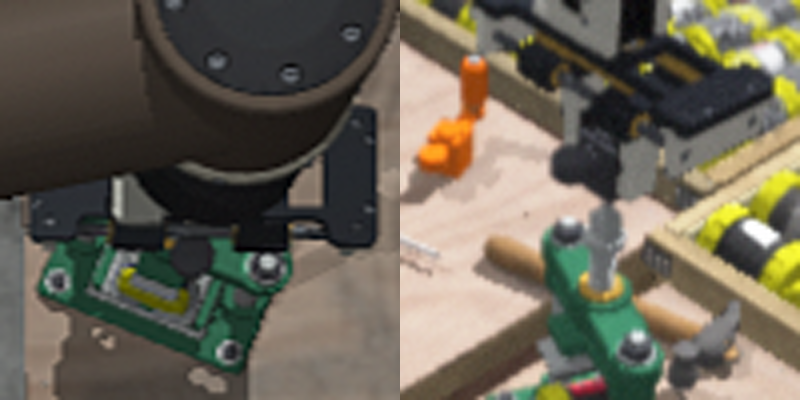

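```bash
python3 - <<'E'
from h import *
p,w,s=pose();fs=grab('scene');ft=grab('top')
for f,(x0,y0,x1,y1) in((ft,(278,184,300,206)),(fs,(262,155,300,180))):
    g=f['img'][y0:y1,x0:x1].astype(int).mean(2).astype(int);print(x0,y0)
    for i,r in enumerate(g):print(y0+i,' '.join('%3d'%v for v in r))
print(tri(ft,(287.5,194),fs,(275.8,166.2)))
E
```

```text
278 184
184  96  73  34  13  10  14  15  15  14  13  16  16  16  17  16  14  16  16  18  13  16  18
185  84  62  37  24  19  21  19  44  37  17  12  13  13  14  14  14  16  13  14  17  13  16
186  43  32  32  33  34  35  34  46  52  54  43  38  28  20  23  23  22  30  27  49  39  18
187  25  20  41  61  65  66  67  59  53  55  54  54  54  54  53  47  42  44  43  42  29  17
188  24  20  45  57  58  59  62  63  51  46  46  47  46  45  41  39  38  35  32  34  25  19
189  25  22  51  64  57  42  33  33  32  29  29  29  29  35  45  50  51  51  47  41  27  19
190  26  21  63  81  61  39  36  37  38  37  38  37  36  31  68  81  79  77  74  52  23  21
191  16  13  43  80  62  38  41  40  40  40  40  40  39  35  47  73  82  80  83  51  10  16
192  11  22  38  53  44  37  41  40  41  40  41  40  39  37  49  73  79  79  84  48   1   6
193  32  39  45  38  37  40  39  40  41  39  39  41  39  38  38  69  79  78  80  66  58  60
194  39  33  32  29  37  42  41  41  41  40  40  39  40  38  34  69  79  77  78  77  79  79
195  45  42  35  29  38  42  42  42  42  42  43  41  40  37  57  78  81  78  78 
[... 4221 characters left out ...]
13 211 208 208 206 202 200 197 195 196 193 194 196 196 203 200 197 170 115  98 129 165 193 197 193 199 203 202 203 202 204 201 187 166 105  84  71  71
177 204 205 202 201 201 202 199 199 197 195 198 203 201 201 198 175 154 138 108  98 101 123 155 195 202 201 203 202 205 206 206 208 204 198 176 136  94  81
178 191 199 197 200 201 199 202 198 197 203 201 205 201 201 198 154 131 116 100  99  95  99 115 167 200 202 204 205 208 206 210 210 211 207 205 188 163 141
179 194 200 199 201 201 200 197 174 207 224 226 217 200 199 199 150 112 108  96  94  93  97 108 153 196 203 206 207 208 208 211 212 211 213 205 199 176 196
(array([ 0.56468843, -0.08590283,  0.29754499]), np.float64(0.01158854011812159))
```

```bash
python3 - <<'E'
from h import *
fs=grab('scene');ft=grab('top');p,w,s=pose();print(p,w)
print(onz(ft,286.8,192.9,.3),tri(ft,(286.8,192.9),fs,(271.7,165.5)))
for o in(.003,.005,.007):
    for z in(.2687+.027,.2687+.036):
        c=[p[0]+o-.036,p[1]+.0015,z];print(o,z,proj(ft,c),proj(ft,[c[0]-.0135,c[1],z]),proj(fs,c),proj(fs,[c[0]-.0135*.67,c[1]+.0135*.74,z]))
E
```

```text
[ 0.5929728  -0.08133484  0.28730441] -1.9262240327805173
[ 0.56246027 -0.08040168  0.3       ] (array([ 0.56291442, -0.08068937,  0.29868847]), np.float64(0.0006155646506855448))
0.003 0.2957 (np.float64(286.4786902012349), np.float64(194.21974673715397)) (np.float64(286.6582481965882), np.float64(199.80662870192108)) (np.float64(270.4564713766909), np.float64(166.78122824487156)) (np.float64(265.12004942650475), np.float64(166.41537711863154))
0.003 0.30469999999999997 (np.float64(286.72334771376495), np.float64(193.62300790729526)) (np.float64(286.9048726083911), np.float64(199.25583032409622)) (np.float64(270.60636088602195), np.float64(163.8868553470958)) (np.float64(265.2396497200982), np.float64(163.52117681057499))
0.005 0.2957 (np.float64(286.4521998267821), np.float64(193.39401662462006)) (np.float64(286.63156434741387), np.float64(198.97748166494137)) (np.float64(271.0236210471468), np.float64(166.47063333191028)) (np.float64(265.6925970427933), np.float64(166.10534046561494))
0.005 0.30469999999999997 (np.float64(286.6965682933982), np.float64(192.7905017396413)) (np.float64(286.8778956125135), np.float64(198.41985485271448)) (np.float64(271.1765292710683), np.float64(163.5776922805999)) (np.float64(265.81528479494796), np.float64(163.2125626408537))
0.007 0.2957 (np.float64(286.4257378462153), np.float64(192.56878704611032)) (np.float64(286.6049093619067), np.float64(198.1488450782394)) (np.float64(271.5895314113258), np.float64(166.16072252407466)) (np.float64(266.2639018835342), np.float64(165.79598413881854))
0.007 0.30469999999999997 (np.float64(286.6698178665634), np.float64(191.95850372914504)) (np.float64(286.85094809371543), np.float64(197.58439769387135)) (np.float64(271.74544318577347), np.float64(163.26921649016217)) (np.float64(266.38966182917835), np.float64(162.9046319822718))
```

Call:
step_arm(
  steps="0.0006 0 0.012 0 1; 0 0 0.012 0 1; 0 0 0.004 0 1; 0 0 0.002 0 1; 0 0 0.002 0 1; 0 0 0.002 0 1; 0 0 0 0 1",
)

```text
time: 6.87
eef_pos: [0.5944, -0.0821, 0.2543]
tool_rot: [0.0, 1.0, -0.017, 0.0]
wrist_force: [1.6, -1.8, -4.6]
grip_width: 0.0321
finger_force: 40.0
```

Call:
step_arm(
  steps="0 0 0.0015 0 1; 0 0 0.0015 0 1; 0 0 0.0015 0 1; 0 0 0 0 1",
)

```text
time: 7.2
eef_pos: [0.5944, -0.0821, 0.2495]
tool_rot: [0.0, 1.0, -0.017, 0.0]
wrist_force: [3.6, -3.4, -3.1]
grip_width: 0.0321
finger_force: 40.0
```

Call:
step_arm(
  steps="0 0 0.0015 0 1; 0 0 0.0015 0 1; 0 0 0 0 1",
)

```text
time: 7.45
eef_pos: [0.5943, -0.0822, 0.2465]
tool_rot: [0.0, 1.0, -0.017, 0.0]
wrist_force: [4.5, -2.2, -3.7]
grip_width: 0.0317
finger_force: 40.0
```

Call:
step_arm(
  steps="0 0 0.0015 0 1; 0 0 0.0015 0 1; 0 0 0.0015 0 1; 0 0 0 0 1",
)

```text
time: 7.78
eef_pos: [0.5944, -0.0822, 0.2426]
tool_rot: [0.0, 1.0, -0.017, 0.001]
wrist_force: [2.7, -2.8, 1.2]
grip_width: 0.0315
finger_force: 40.0
```

```bash
python3 - <<'E'
from h import *
p,w,s=pose();print(p,w,s['wrist_force'],s['ft_torque'])
fs=grab('scene')
B=cv2.resize(fs['img'][140:215,240:315,::-1],(600,600),interpolation=cv2.INTER_CUBIC)
cv2.imwrite('pics/h2.png',B)
E
```

```text
[ 0.59440042 -0.08218298  0.24256854] -1.9906386764746906 [ 2.67728638 -2.78609933  1.18942422] [-1.01977387 -0.96678849 -0.06213276]
```

View pics/h2.png

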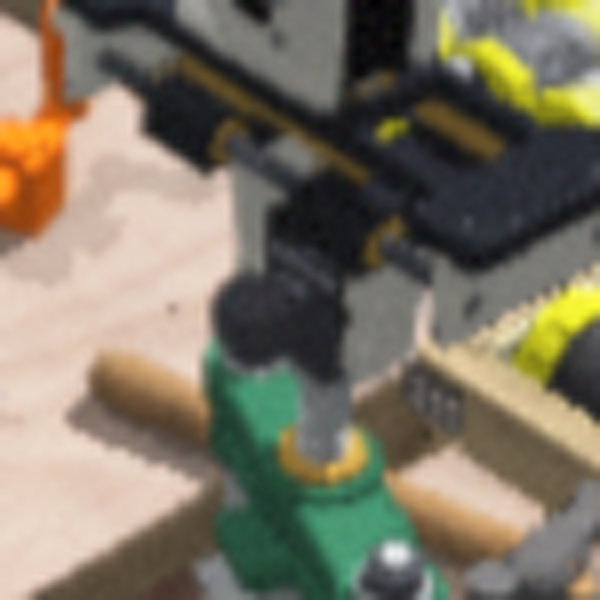

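Call:
step_arm(
  steps="0 0 0.0015 0 1; 0 0 0.0015 0 1; 0 0 0.0015 0 1; 0 0 0 0 1",
)

```text
time: 8.17
eef_pos: [0.5945, -0.0822, 0.2424]
tool_rot: [0.0, 1.0, -0.017, 0.002]
wrist_force: [-8.2, 1.0, 26.4]
grip_width: 0.0318
finger_force: 40.0
```

Call:
step_arm(
  steps="0 0 -0.003 0 1; 0 0 0 0 0; 0 0 0 0 0; 0 0 0 0 0; 0 0 0 0 0; 0 0 0 0 0; 0 0 0 0 0; -0.002 0 0 0 0; 0 0 -0.01 0 0; 0 0 -0.03 0 0; 0 0 -0.03 0 0; 0 0 -0.03 0 0",
)

```text
time: 9.17
eef_pos: [0.5917, -0.0822, 0.3425]
tool_rot: [0.0, 1.0, -0.017, -0.0]
wrist_force: [1.2, 0.3, 0.2]
grip_width: 0.0869
finger_force: 0.0
```

```bash
python3 - <<'E'
from h import *
p,w,s=pose();print(p,w,s['wrist_force'],s['grip_width'])
ft=grab('top');fs=grab('scene');print(proj(ft,[.6494,-.0834,.3135]),proj(fs,[.6494,-.0834,.3135]))
A=cv2.resize(ft['img'][130:230,240:340,::-1],(400,400),interpolation=cv2.INTER_CUBIC)
B=cv2.resize(fs['img'][125:225,230:330,::-1],(400,400),interpolation=cv2.INTER_CUBIC)
cv2.imwrite('pics/h3.png',np.hstack([A,B]))
E
```

```text
[ 0.59174124 -0.08219791  0.34252631] -1.9976168253271822 [1.17057966 0.33061226 0.21954826] 0.08690402978317775
(np.float64(287.2811141196889), np.float64(155.95548453097211)) (np.float64(296.18776947910294), np.float64(148.49138673097667))
```

View pics/h3.png

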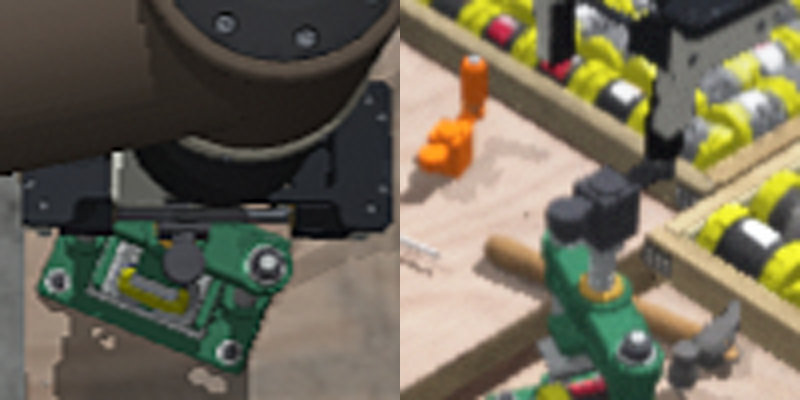

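Call:
step_arm(
  steps="0.02 0 0 0 0; 0.025 0 0 0 0; 0.0133 0 0 0 0; 0 0 0.02 0 0; 0 0 0.02 0 0; 0 0 0.0155 0 0; 0 0 0 0 0; 0 0 0 0 0",
)

```text
time: 9.93
eef_pos: [0.6501, -0.0842, 0.285]
tool_rot: [0.0, 1.0, -0.017, -0.001]
wrist_force: [-0.4, -0.4, 0.7]
grip_width: 0.088
finger_force: 0.0
```

Call:
step_arm(
  steps="0 0 0 0 1; 0 0 0 0 1; 0 0 0 0 1; 0 0 0 0 1; 0 0 0 0 1; 0 0 0 0 1; 0 0 0 0 1; 0 0 0 0 1; 0 0 0 0 1; 0 0 0 0 1; 0 0 0 0 1; 0 0 0 0 1",
  grip_force=40,
)

```text
time: 10.93
eef_pos: [0.6503, -0.0841, 0.285]
tool_rot: [0.0, 1.0, -0.017, -0.0]
wrist_force: [0.4, -0.1, 0.6]
grip_width: 0.0253
finger_force: 40.0
```

```bash
cat >> h.py <<'E'
C=np.array([.6001,-.0822])
def circ(n,step,z0,a0,r=.05,c=C,p=None,lead=0):
    """n rows clockwise by step deg, from angle a0; z follows 10mm/turn"""
    q,w,s=pose();p=q if p is None else np.array(p);a=np.radians(w);x=np.array([np.cos(a),np.sin(a)]);y=np.array([np.sin(a),-np.cos(a)]);out=[]
    p=p.copy()
    for i in range(1,n+1):
        t=np.radians(a0-step*i);T=np.append(c+r*np.array([np.cos(t),np.sin(t)]),z0-step*i/36000.)
        d=T-p;rr=[round(d[:2]@x,4),round(d[:2]@y,4),round(-d[2],4)];p[:2]+=rr[0]*x+rr[1]*y;p[2]-=rr[2]
        out.append('%g %g %g 0 1'%tuple(rr))
    print('; '.join(out));print('end',p,a0-step*n)
def stat():
    p,w,s=pose();v=p[:2]-C;a=np.degrees(np.arctan2(v[1],v[0]));F=s['wrist_force'];u=v/np.linalg.norm(v)
    print('p',p.round(4),'ang',a.round(2),'r',np.linalg.norm(v).round(4),'Frad',(F[:2]@u).round(2),'Ftan(ccw)',(F[:2]@[-u[1],u[0]]).round(2),'Fz',F[2].round(2),'grip',s['grip_width'],'yaw',w)
E
python3 - <<'E'
from h import *
stat();p,w,s=pose()
circ(12,5,p[2],-2)
E
```

```text
p [ 0.6503 -0.0841  0.285 ] ang -2.16 r 0.0503 Frad 0.44 Ftan(ccw) -0.13 Fz 0.63 grip 0.025332911781828643 yaw -1.9997602684128413
-0.0005 0.0042 0.0001 0 1; -0.0005 0.0043 0.0002 0 1; -0.001 0.0043 0.0001 0 1; -0.0013 0.0042 0.0002 0 1; -0.0017 0.004 0.0001 0 1; -0.002 0.0039 0.0001 0 1; -0.0023 0.0036 0.0002 0 1; -0.0027 0.0035 0.0001 0 1; -0.0029 0.0032 0.0002 0 1; -0.0032 0.003 0.0001 0 1; -0.0035 0.0026 0.0001 0 1; -0.0037 0.0024 0.0002 0 1
end [ 0.62354366 -0.12638136  0.28332277] -62
```

Call:
step_arm(
  steps="-0.0005 0.0042 0.0001 0 1; -0.0005 0.0043 0.0002 0 1; -0.001 0.0043 0.0001 0 1; -0.0013 0.0042 0.0002 0 1; -0.0017 0.004 0.0001 0 1; -0.002 0.0039 0.0001 0 1; -0.0023 0.0036 0.0002 0 1; -0.0027 0.0035 0.0001 0 1; -0.0029 0.0032 0.0002 0 1; -0.0032 0.003 0.0001 0 1; -0.0035 0.0026 0.0001 0 1; -0.0037 0.0024 0.0002 0 1",
)

```text
time: 11.93
eef_pos: [0.6253, -0.1262, 0.2839]
tool_rot: [-0.0, 1.0, -0.017, 0.002]
wrist_force: [5.6, 1.7, -0.7]
grip_width: 0.0253
finger_force: 40.0
```

```bash
python3 - <<'E'
from h import *
stat();p,w,s=pose();print(s['joint_pos'][5])
circ(12,10,.2833,-62,p=[.62354,-.12638,.2833])
circ(12,10,.2800,-182,p=[.5501,-.0805,.28])
E
```

```text
p [ 0.6253 -0.1262  0.2839] ang -60.2 r 0.0508 Frad 1.3 Ftan(ccw) 5.7 Fz -0.69 grip 0.025283902527209495 yaw -1.9860987056641148
1.4302026940343142
-0.0079 0.0036 0.0003 0 1; -0.0084 0.0023 0.0003 0 1; -0.0087 0.0008 0.0002 0 1; -0.0087 -0.0008 0.0003 0 1; -0.0084 -0.0023 0.0003 0 1; -0.0079 -0.0036 0.0003 0 1; -0.0071 -0.005 0.0002 0 1; -0.0062 -0.0062 0.0003 0 1; -0.005 -0.0072 0.0003 0 1; -0.0036 -0.0079 0.0003 0 1; -0.0023 -0.0084 0.0003 0 1; -0.0008 -0.0087 0.0002 0 1
end [ 0.55008917 -0.0804068   0.28      ] -182
0.0008 -0.0087 0.0003 0 1; 0.0022 -0.0084 0.0003 0 1; 0.0037 -0.0079 0.0002 0 1; 0.005 -0.0072 0.0003 0 1; 0.0062 -0.0061 0.0003 0 1; 0.0071 -0.005 0.0003 0 1; 0.0079 -0.0037 0.0002 0 1; 0.0085 -0.0023 0.0003 0 1; 0.0086 -0.0007 0.0003 0 1; 0.0087 0.0007 0.0003 0 1; 0.0084 0.0023 0.0003 0 1; 0.0079 0.0037 0.0002 0 1
end [ 0.62655559 -0.03982529  0.2767    ] -302
```

Call:
step_arm(
  steps="-0.0079 0.0036 0.0003 0 1; -0.0084 0.0023 0.0003 0 1; -0.0087 0.0008 0.0002 0 1; -0.0087 -0.0008 0.0003 0 1; -0.0084 -0.0023 0.0003 0 1; -0.0079 -0.0036 0.0003 0 1; -0.0071 -0.005 0.0002 0 1; -0.0062 -0.0062 0.0003 0 1; -0.005 -0.0072 0.0003 0 1; -0.0036 -0.0079 0.0003 0 1; -0.0023 -0.0084 0.0003 0 1; -0.0008 -0.0087 0.0002 0 1",
)

```text
time: 12.93
eef_pos: [0.5505, -0.0817, 0.2803]
tool_rot: [0.001, 1.0, -0.018, 0.001]
wrist_force: [6.3, -6.5, -5.6]
grip_width: 0.0254
finger_force: 40.0
```

```bash
python3 - <<'E'
from h import *
stat()
E
```

```text
p [ 0.5505 -0.0817  0.2803] ang 179.38 r 0.0496 Frad -6.35 Ftan(ccw) 6.42 Fz -5.58 grip 0.025385193173689435 yaw -2.0340252347817582
```

Call:
step_arm(
  steps="0.0012 -0.0087 0.0007 0 1; 0.0026 -0.0084 0.0007 0 1; 0.0037 -0.0079 0.0004 0 1; 0.005 -0.0072 0.0003 0 1; 0.0062 -0.0061 0.0003 0 1; 0.0071 -0.005 0.0003 0 1; 0.0079 -0.0037 0.0002 0 1; 0.0085 -0.0023 0.0003 0 1; 0.0086 -0.0007 0.0003 0 1; 0.0087 0.0007 0.0003 0 1; 0.0084 0.0023 0.0003 0 1; 0.0079 0.0037 0.0002 0 1",
)

```text
time: 13.93
eef_pos: [0.6268, -0.0398, 0.2766]
tool_rot: [-0.0, 1.0, -0.017, -0.001]
wrist_force: [-4.4, 3.5, 6.5]
grip_width: 0.0257
finger_force: 40.0
```

```bash
python3 - <<'E'
from h import *
stat()
circ(12,10,.2757,-302,p=[.6273,-.0398,.2757],c=np.array([.6008,-.0822]))
E
```

```text
p [ 0.6268 -0.0398  0.2766] ang 57.82 r 0.0501 Frad 0.64 Ftan(ccw) 5.64 Fz 6.51 grip 0.02570551668140643 yaw -1.973912062717041
0.0071 0.005 0.0003 0 1; 0.0062 0.0062 0.0003 0 1; 0.005 0.0071 0.0002 0 1; 0.0037 0.0079 0.0003 0 1; 0.0022 0.0084 0.0003 0 1; 0.0008 0.0087 0.0003 0 1; -0.0008 0.0087 0.0002 0 1; -0.0022 0.0084 0.0003 0 1; -0.0037 0.0079 0.0003 0 1; -0.005 0.0071 0.0003 0 1; -0.0062 0.0062 0.0003 0 1; -0.0071 0.005 0.0002 0 1
end [ 0.62431711 -0.12634861  0.2724    ] -422
```

Call:
step_arm(
  steps="0.0071 0.005 0.0001 0 1; 0.0062 0.0062 0.0002 0 1; 0.005 0.0071 0.0002 0 1; 0.0037 0.0079 0.0003 0 1; 0.0022 0.0084 0.0003 0 1; 0.0008 0.0087 0.0003 0 1; -0.0008 0.0087 0.0002 0 1; -0.0022 0.0084 0.0003 0 1; -0.0037 0.0079 0.0003 0 1; -0.005 0.0071 0.0003 0 1; -0.0062 0.0062 0.0003 0 1; -0.0071 0.005 0.0002 0 1",
)

```text
time: 14.93
eef_pos: [0.626, -0.1261, 0.2737]
tool_rot: [-0.001, 1.0, -0.017, 0.002]
wrist_force: [5.5, 4.3, 1.4]
grip_width: 0.0253
finger_force: 40.0
```

```bash
sed -i 's/^C=.*/C=np.array([.6005,-.0822])/' h.py; python3 - <<'E'
from h import *
stat()
circ(12,10,.2727,-62,p=[.62431,-.12635,.2727])
E
```

```text
p [ 0.626  -0.1261  0.2737] ang -59.85 r 0.0508 Frad -0.95 Ftan(ccw) 6.95 Fz 1.36 grip 0.025342803787609537 yaw -1.9835429671085896
-0.0082 0.0037 0.0003 0 1; -0.0085 0.0022 0.0003 0 1; -0.0086 0.0008 0.0002 0 1; -0.0087 -0.0008 0.0003 0 1; -0.0084 -0.0022 0.0003 0 1; -0.0079 -0.0037 0.0003 0 1; -0.0072 -0.005 0.0002 0 1; -0.0061 -0.0062 0.0003 0 1; -0.005 -0.0071 0.0003 0 1; -0.0037 -0.0079 0.0003 0 1; -0.0023 -0.0084 0.0003 0 1; -0.0007 -0.0087 0.0002 0 1
end [ 0.55055384 -0.08046963  0.2694    ] -182
```

Call:
step_arm(
  steps="-0.008 0.0037 0.0005 0 1; -0.0084 0.0022 0.0005 0 1; -0.0086 0.0008 0.0004 0 1; -0.0087 -0.0008 0.0004 0 1; -0.0084 -0.0022 0.0003 0 1; -0.0079 -0.0037 0.0003 0 1; -0.0072 -0.005 0.0002 0 1; -0.0061 -0.0062 0.0003 0 1; -0.005 -0.0071 0.0003 0 1; -0.0037 -0.0079 0.0003 0 1; -0.0023 -0.0084 0.0003 0 1; -0.0007 -0.0087 0.0002 0 1",
)

```text
time: 15.93
eef_pos: [0.5506, -0.0823, 0.2701]
tool_rot: [0.001, 1.0, -0.018, 0.001]
wrist_force: [0.2, -6.7, 3.9]
grip_width: 0.0255
finger_force: 40.0
```

```bash
python3 - <<'E'
from h import *
stat()
circ(6,10,.2692,-182,p=[.5508,-.0805,.2692])
E
```

```text
p [ 0.5506 -0.0823  0.2701] ang -179.9 r 0.0499 Frad -0.14 Ftan(ccw) 6.71 Fz 3.85 grip 0.025474259661347958 yaw -2.03427516353873
0.0005 -0.0087 0.0003 0 1; 0.0022 -0.0084 0.0003 0 1; 0.0037 -0.0079 0.0002 0 1; 0.005 -0.0072 0.0003 0 1; 0.0062 -0.0061 0.0003 0 1; 0.0071 -0.0051 0.0003 0 1
end [ 0.57702502 -0.03800414  0.2675    ] -242
```

Call:
step_arm(
  steps="0.0006 -0.0087 0.0003 0 1; 0.0022 -0.0084 0.0003 0 1; 0.0037 -0.0079 0.0002 0 1; 0.005 -0.0072 0.0003 0 1; 0.0062 -0.0061 0.0003 0 1; 0.0071 -0.005 0.0003 0 1; 0.0079 -0.0037 0.0002 0 1; 0.0085 -0.0023 0.0003 0 1; 0.0086 -0.0007 0.0003 0 1; 0.0087 0.0007 0.0003 0 1; 0.0084 0.0023 0.0003 0 1; 0.0079 0.0037 0.0002 0 1",
)

```text
time: 16.93
eef_pos: [0.6268, -0.0398, 0.2666]
tool_rot: [-0.0, 1.0, -0.017, -0.0]
wrist_force: [-6.1, 3.9, 7.6]
grip_width: 0.0254
finger_force: 40.0
```

```bash
python3 - <<'E'
from h import *
stat()
E
```

```text
p [ 0.6268 -0.0398  0.2666] ang 58.21 r 0.0499 Frad 0.09 Ftan(ccw) 7.23 Fz 7.64 grip 0.025398227246292544 yaw -1.9708229593244702
```

Call:
step_arm(
  steps="0.0071 0.005 0.0002 0 1; 0.0062 0.0062 0.0002 0 1; 0.005 0.0071 0.0002 0 1; 0.0037 0.0079 0.0003 0 1; 0.0022 0.0084 0.0003 0 1; 0.0008 0.0087 0.0002 0 1; 0 0 0 0 1",
)

```text
time: 17.52
eef_pos: [0.651, -0.0846, 0.265]
tool_rot: [-0.0, 1.0, -0.018, 0.001]
wrist_force: [-0.8, 2.3, 6.3]
grip_width: 0.0254
finger_force: 40.0
```

```bash
python3 - <<'E'
from h import *
stat()
E
```

```text
p [ 0.651  -0.0846  0.265 ] ang -2.68 r 0.0506 Frad -0.9 Ftan(ccw) 2.22 Fz 6.27 grip 0.025435187891947982 yaw -2.024617845418763
```

```bash
python3 - <<'E'
from h import *
for a in range(0,360,60):
    t=np.radians(-2-a);c=C
    circ(12,5,.2647-a/36000,-2-a,p=[*(c+.05*np.array([np.cos(t),np.sin(t)])),.2647-a/36000])
E
```

```text
-0.0002 0.0044 0.0001 0 1; -0.0006 0.0043 0.0002 0 1; -0.0009 0.0042 0.0001 0 1; -0.0013 0.0042 0.0002 0 1; -0.0017 0.004 0.0001 0 1; -0.002 0.0039 0.0001 0 1; -0.0023 0.0037 0.0002 0 1; -0.0027 0.0034 0.0001 0 1; -0.0029 0.0033 0.0002 0 1; -0.0032 0.0029 0.0001 0 1; -0.0035 0.0027 0.0001 0 1; -0.0037 0.0023 0.0002 0 1
end [ 0.62395541 -0.12633472  0.263     ] -62
-0.0039 0.002 0.0001 0 1; -0.004 0.0017 0.0002 0 1; -0.0042 0.0013 0.0001 0 1; -0.0042 0.0009 0.0002 0 1; -0.0043 0.0006 0.0001 0 1; -0.0044 0.0002 0.0001 0 1; -0.0044 -0.0002 0.0002 0 1; -0.0043 -0.0005 0.0001 0 1; -0.0042 -0.001 0.0002 0 1; -0.0042 -0.0013 0.0001 0 1; -0.004 -0.0017 0.0001 0 1; -0.0039 -0.002 0.0002 0 1
end [ 0.57400479 -0.12458093  0.26133333] -122
-0.0037 -0.0023 0.0001 0 1; -0.0034 -0.0027 0.0002 0 1; -0.0033 -0.0029 0.0001 0 1; -0.0029 -0.0033 0.0002 0 1; -0.0027 -0.0034 0.0001 0 1; -0.0023 -0.0037 0.0001 0 1; -0.002 -0.0039 0.0002 0 1; -0.0017 -0.004 0.0001 0 1; -0.0013 -0.0042 0.0002 0 1; -0.001 -0.0042 0.0001 0 1; -0.0005 -0.0043 0.0001 0 1; -0.0002 -0.0044 0.0002 0 1
end [ 0.55054938 -0.08044621  
[... 398 characters left out ...]
 0.0001 0 1; 0.004 -0.0017 0.0002 0 1; 0.0042 -0.0013 0.0001 0 1; 0.0042 -0.0009 0.0002 0 1; 0.0043 -0.0006 0.0001 0 1; 0.0044 -0.0002 0.0001 0 1; 0.0044 0.0002 0.0002 0 1; 0.0043 0.0005 0.0001 0 1; 0.0042 0.001 0.0002 0 1; 0.0042 0.0013 0.0001 0 1; 0.004 0.0017 0.0001 0 1; 0.0039 0.002 0.0002 0 1
end [ 0.62699521 -0.03981907  0.25633333] -302
0.0037 0.0023 0.0001 0 1; 0.0034 0.0027 0.0002 0 1; 0.0033 0.0029 0.0001 0 1; 0.0029 0.0033 0.0002 0 1; 0.0027 0.0034 0.0001 0 1; 0.0023 0.0037 0.0001 0 1; 0.002 0.0039 0.0002 0 1; 0.0017 0.004 0.0001 0 1; 0.0013 0.0042 0.0002 0 1; 0.001 0.0042 0.0001 0 1; 0.0005 0.0043 0.0001 0 1; 0.0002 0.0044 0.0002 0 1
end [ 0.65045062 -0.08395379  0.25466667] -362
```

Call:
step_arm(
  steps="-0.0002 0.0044 0.0001 0 1; -0.0006 0.0043 0.0002 0 1; -0.0009 0.0042 0.0001 0 1; -0.0013 0.0042 0.0002 0 1; -0.0017 0.004 0.0001 0 1; -0.002 0.0039 0.0001 0 1; -0.0023 0.0037 0.0002 0 1; -0.0027 0.0034 0.0001 0 1; -0.0029 0.0033 0.0002 0 1; -0.0032 0.0029 0.0001 0 1; -0.0035 0.0027 0.0001 0 1; -0.0037 0.0023 0.0002 0 1",
)

```text
time: 18.52
eef_pos: [0.6261, -0.126, 0.2637]
tool_rot: [-0.0, 1.0, -0.017, 0.003]
wrist_force: [5.5, 2.7, 2.1]
grip_width: 0.0253
finger_force: 40.0
```

```bash
python3 - <<'E'
from h import *
stat()
E
```

```text
p [ 0.6261 -0.126   0.2637] ang -59.71 r 0.0508 Frad 0.43 Ftan(ccw) 6.17 Fz 2.1 grip 0.02530660485859037 yaw -1.975386383948411
```

Call:
step_arm(
  steps="-0.0039 0.002 0.0003 0 1; -0.004 0.0017 0.0003 0 1; -0.0042 0.0013 0.0002 0 1; -0.0042 0.0009 0.0002 0 1; -0.0043 0.0006 0.0001 0 1; -0.0044 0.0002 0.0001 0 1; -0.0044 -0.0002 0.0002 0 1; -0.0043 -0.0005 0.0001 0 1; -0.0042 -0.001 0.0002 0 1; -0.0042 -0.0013 0.0001 0 1; -0.004 -0.0017 0.0001 0 1; -0.0039 -0.002 0.0002 0 1",
)

```text
time: 19.52
eef_pos: [0.5757, -0.1262, 0.262]
tool_rot: [0.001, 1.0, -0.018, 0.002]
wrist_force: [4.5, -5.8, 4.2]
grip_width: 0.0252
finger_force: 40.0
```

```bash
python3 - <<'E'
from h import *
stat()
E
```

```text
p [ 0.5757 -0.1262  0.262 ] ang -119.43 r 0.0505 Frad 2.86 Ftan(ccw) 6.83 Fz 4.21 grip 0.025242916424838616 yaw -2.0078312268248713
```

Call:
step_arm(
  steps="-0.0037 -0.0023 0.0002 0 1; -0.0034 -0.0027 0.0002 0 1; -0.0033 -0.0029 0.0001 0 1; -0.0029 -0.0033 0.0002 0 1; -0.0027 -0.0034 0.0001 0 1; -0.0023 -0.0037 0.0001 0 1; -0.002 -0.0039 0.0002 0 1; -0.0017 -0.004 0.0001 0 1; -0.0013 -0.0042 0.0002 0 1; -0.001 -0.0042 0.0001 0 1; -0.0005 -0.0043 0.0001 0 1; -0.0002 -0.0044 0.0002 0 1",
)

```text
time: 20.52
eef_pos: [0.5506, -0.0825, 0.26]
tool_rot: [0.002, 1.0, -0.018, 0.0]
wrist_force: [-2.2, -5.3, 6.2]
grip_width: 0.0252
finger_force: 40.0
```

```bash
python3 - <<'E'
from h import *
stat()
E
```

```text
p [ 0.5506 -0.0825  0.26  ] ang -179.68 r 0.0499 Frad 2.22 Ftan(ccw) 5.27 Fz 6.22 grip 0.025239657639028107 yaw -2.0195497477159763
```

Call:
step_arm(
  steps="0.0002 -0.0044 0.0001 0 1; 0.0006 -0.0043 0.0001 0 1; 0.0009 -0.0042 0.0001 0 1; 0.0013 -0.0042 0.0002 0 1; 0.0017 -0.004 0.0001 0 1; 0.002 -0.0039 0.0001 0 1; 0.0023 -0.0037 0.0002 0 1; 0.0027 -0.0034 0.0001 0 1; 0.0029 -0.0033 0.0002 0 1; 0.0032 -0.0029 0.0001 0 1; 0.0035 -0.0027 0.0001 0 1; 0.0037 -0.0023 0.0002 0 1",
)

```text
time: 21.52
eef_pos: [0.5761, -0.0393, 0.2583]
tool_rot: [0.001, 1.0, -0.018, -0.001]
wrist_force: [-6.9, 0.3, 10.1]
grip_width: 0.025
finger_force: 40.0
```

```bash
python3 - <<'E'
from h import *
stat()
E
```

```text
p [ 0.5761 -0.0393  0.2583] ang 119.65 r 0.0494 Frad 3.63 Ftan(ccw) 5.83 Fz 10.05 grip 0.025031880540662615 yaw -2.008175785654436
```

Call:
step_arm(
  steps="0.004 -0.002 0 0 1; 0.0041 -0.0017 0 0 1; 0.0042 -0.0013 0.0001 0 1; 0.0042 -0.0009 0.0001 0 1; 0.0043 -0.0006 0.0001 0 1; 0.0044 -0.0002 0.0001 0 1; 0.0044 0.0002 0.0002 0 1; 0.0043 0.0005 0.0001 0 1; 0.0042 0.001 0.0002 0 1; 0.0042 0.0013 0.0001 0 1; 0.004 0.0017 0.0001 0 1; 0.0039 0.002 0.0002 0 1",
)

```text
time: 22.52
eef_pos: [0.6268, -0.0398, 0.2566]
tool_rot: [-0.0, 1.0, -0.017, -0.0]
wrist_force: [-4.1, 3.9, 8.1]
grip_width: 0.0252
finger_force: 40.0
```

```bash
python3 - <<'E'
from h import *
stat()
E
```

```text
p [ 0.6268 -0.0398  0.2566] ang 58.22 r 0.0499 Frad 1.11 Ftan(ccw) 5.55 Fz 8.12 grip 0.025212501360504742 yaw -1.9831470276990757
```

Call:
step_arm(
  steps="0.0037 0.0023 0.0001 0 1; 0.0034 0.0027 0.0001 0 1; 0.0033 0.0029 0.0001 0 1; 0.0029 0.0033 0.0001 0 1; 0.0027 0.0034 0.0001 0 1; 0.0023 0.0037 0.0001 0 1; 0.002 0.0039 0.0002 0 1; 0.0017 0.004 0.0001 0 1; 0.0013 0.0042 0.0002 0 1; 0.001 0.0042 0.0001 0 1; 0.0005 0.0043 0.0001 0 1; 0.0002 0.0044 0.0002 0 1",
)

```text
time: 23.52
eef_pos: [0.6511, -0.0831, 0.2551]
tool_rot: [-0.001, 1.0, -0.017, 0.001]
wrist_force: [-0.8, 7.6, 6.0]
grip_width: 0.0255
finger_force: 40.0
```

```bash
python3 - <<'E'
from h import *
stat()
E
```

```text
p [ 0.6511 -0.0831  0.2551] ang -1.01 r 0.0507 Frad -0.91 Ftan(ccw) 7.61 Fz 5.97 grip 0.025525179249415827 yaw -1.970947992372263
```

Call:
step_arm(
  steps="-0.0002 0.0044 0.0001 0 1; -0.0006 0.0043 0.0002 0 1; -0.0009 0.0042 0.0001 0 1; -0.0013 0.0042 0.0002 0 1; -0.0017 0.004 0.0001 0 1; -0.002 0.0039 0.0001 0 1",
)

```text
time: 24.02
eef_pos: [0.6446, -0.1075, 0.2544]
tool_rot: [-0.001, 1.0, -0.017, 0.002]
wrist_force: [1.9, 8.3, 4.4]
grip_width: 0.0255
finger_force: 40.0
```

```bash
python3 - <<'E'
from h import *
stat()
E
```

```text
p [ 0.6446 -0.1075  0.2544] ang -29.81 r 0.0508 Frad -2.49 Ftan(ccw) 8.11 Fz 4.38 grip 0.025472823552373958 yaw -1.962622218466313
```

Call:
step_arm(
  steps="-0.0023 0.0037 0.0002 0 1; -0.0027 0.0034 0.0001 0 1; -0.0029 0.0033 0.0002 0 1; -0.0032 0.0029 0.0002 0 1; -0.0035 0.0027 0.0002 0 1; -0.0037 0.0023 0.0002 0 1",
)

```text
time: 24.52
eef_pos: [0.6272, -0.1254, 0.2538]
tool_rot: [-0.001, 1.0, -0.017, 0.004]
wrist_force: [6.8, 6.6, 3.4]
grip_width: 0.0252
finger_force: 40.0
```

```bash
python3 - <<'E'
from h import *
stat()
E
```

```text
p [ 0.6272 -0.1254  0.2538] ang -58.3 r 0.0508 Frad -2.06 Ftan(ccw) 9.24 Fz 3.43 grip 0.02522534876735415 yaw -1.9514144888494562
```

Call:
step_arm(
  steps="-0.0039 0.002 0.0002 0 1; -0.004 0.0017 0.0002 0 1; -0.0042 0.0013 0.0002 0 1; -0.0042 0.0009 0.0002 0 1",
)

```text
time: 24.85
eef_pos: [0.6115, -0.1316, 0.2535]
tool_rot: [-0.0, 1.0, -0.017, 0.005]
wrist_force: [10.2, 0.2, 1.5]
grip_width: 0.0251
finger_force: 40.0
```

```bash
python3 - <<'E'
from h import *
stat()
E
```

```text
p [ 0.6115 -0.1316  0.2535] ang -77.41 r 0.0506 Frad 2.07 Ftan(ccw) 9.98 Fz 1.51 grip 0.025077031136906243 yaw -1.9576025556889545
```

Call:
step_arm(
  steps="0 0 0 0 1; 0 0 0 0 0; 0 0 0 0 0; 0 0 0 0 0; 0 0 0 0 0; 0 0 0 0 0; 0 0 0 0 0; 0 0 -0.01 0 0; 0 0 -0.03 0 0; 0 0 -0.04 0 0; 0 0 -0.04 0 0; 0 0 0 0 0",
)

```text
time: 25.85
eef_pos: [0.6102, -0.1328, 0.3816]
tool_rot: [0.001, 1.0, -0.017, 0.006]
wrist_force: [0.5, -0.4, 3.1]
grip_width: 0.0867
finger_force: 0.0
```

Call:
step_arm(
  steps="-0.03 0 0 0 0; -0.04 0 0 0 0; -0.04 0 0 0 0; -0.04 0 0 0 0; 0 0 0 0 0; 0 0 0 0 0",
)

```text
time: 26.35
eef_pos: [0.4563, -0.1266, 0.3737]
tool_rot: [-0.0, 1.0, -0.017, 0.002]
wrist_force: [0.9, -0.1, 0.1]
grip_width: 0.0877
finger_force: 0.0
```

```bash
python3 - <<'E'
from h import *
stat();fs=grab('scene')
B=cv2.resize(fs['img'][120:270,160:360,::-1],(800,600),interpolation=cv2.INTER_CUBIC)
cv2.imwrite('pics/end.png',B)
E
```

```text
p [ 0.4563 -0.1266  0.3737] ang -162.89 r 0.1508 Frad -0.86 Ftan(ccw) 0.34 Fz 0.05 grip 0.08766334422208015 yaw -1.976687074304174
```

View pics/end.png

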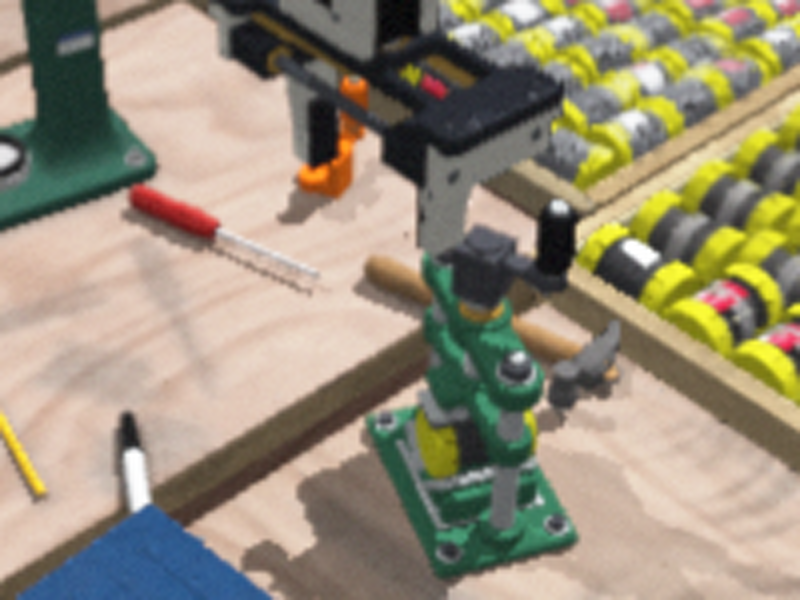

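The crank sits level on the lowered screw, with its knob at crop (558,240). The crosshead is down on the coupling, and the screwdriver and marker have not moved. I'm handing in.

```bash
python3 -c "
from plant import manip
print(manip.hand_in())"
```

```text
the job is handed in; nothing more can be done
None
```

I put the crank home on the screw, wound it about 3.2 turns until the knob force rose by about 3.7 N (roughly 120 N of clamping, inferred from that rise), left it on the screw and handed the job in; no verdict came back.

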